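# Clear the mirror and comb off the valet stand

### The arm

A 6-joint arm with a two-finger parallel gripper is mounted at the origin on the work surface. World frame = base frame: x ahead of the robot, y to its left, z up, the work surface at z = 0. Lengths are in mm, angles in rad, forces in N, time in s.
With the tool pointing down it reaches from about 300 to 775 mm from the base axis. Payload 14.6 kg.
Tool frame: the origin (TCP) lies at the very end of the fingers, on their centre line; the grasp point (between the pads) lies 19 mm behind it; z points along the fingers, y is the line along which they close (so a half turn about z gives the same grasp; the last joint's range is limited). The gripper opens to 94 mm and grips with 3 to 60 N. Pads are 16 mm wide; open, the fingers measure 119 mm over their backs; the gripper's body (75 mm by 177 mm) begins 78 mm behind the grasp point.
Start: joints at [-1.385, 0.3, 1.521, -0, 1.321, -0.067], TCP at [137.557, -532.51, 205.446] pointing down, gripper open.
Joint ranges: [-3.03, 3.03], [-0.79, 2.21], [0.23, 2.52], [-1.04, 4.18], [0, 3.07], [-2.55, 2.55]. Speed limits (rad/s): [2.22, 2.22, 2.57, 3.14, 3.14, 3.14].

### API

Orientations are given as [roll, pitch, yaw] about the fixed x, y, z axes, in that order (R = Rz(yaw) Ry(pitch) Rx(roll)).
In Python, from cell import manip gives the robot as it stands. The module is installed in compiled form; this text tells all that it offers.
- The arm moves only by the shell command python3 -m inch 'ROWS' [FORCE]. ROWS is JSON, a list of rows, each an object of numbers: "gripper": the opening, from 0 (shut) to 1 (fully open); "dx", "dy", "dz": the shift along the world's x, y, z in m; "wx", "wy", "wz": the turn, a rotation vector about the world's x, y, z in degrees. A call has exactly 5 rows; each row is the pose to reach, as a shift and turn from the pose commanded when the call began; what a row does not reach only later rows make up. A row lasts 1/12 s, in which the tool goes at most 41.7 mm and 7.16 degrees, less where a joint would pass 70% of its speed; a pose out of reach is approached as far as the arm can. A call with a gripper value outside its range is refused whole. The fingers move at their own pace and stop on an object; FORCE is the grip in N (left out, the last holds). Time passes only in rows, so rows that repeat a pose let the fingers close, or fill a call up. It gives the time, the measured TCP pose, the force, the opening and the grip force at its end, in the units of the state.
- manip.read_state(): the state, without advancing time (a new reading comes with each control period).
- manip.camera(name): name is "side" or "top" or "wrist"; returns the picture (400x640x3 uint8, blue, green, red); there is no depth.
- manip.camera_info(name): a dict with "camera_matrix" (3x3 intrinsics, pixels), "R" (3x3) and "t" (3): a world point X has camera coordinates R X + t; the wrist camera has in their place "tool_from_camera" (4x4, takes a point from camera to tool coordinates, whose origin is the TCP and whose axes are the flange's). Camera axes: x right, y down, z forward; pixel columns grow to the right and rows downward; lengths in mm; the calibration is good to about 2 mm. A picture is of the moment at which its call begins: read the wrist's pose just before it. camera_info takes no time and is no camera call.
- manip.sign_off(): hands the job in; it is judged then, once.
The state is a dict: "clock": time; "joints": joint angles; "qd": joint speeds; "effort": joint torques, N m; "eef_pos": TCP position; "eef_rot": TCP orientation; "wrist_force": force on the tool from outside, world axes, zero at the start; "moment": the same for the moment, N m; "finger_gap": finger opening in mm; "finger_force": force on a finger pad.
Only numpy, scipy, OpenCV 4.12 (cv2) and the standard library are available. Lean on these libraries where they do the work, as an engineer would, in place of code of your own. Each camera call takes 0.05 s, during which the arm holds its last target. There are 200 camera calls.

### The job

Tidy the flat pocket mirror and the flat wooden comb off the valet stand, one after the other, mirror first: slide the mirror along its lane until its end sticks well out over the stand's open front edge, take it by that end, lift it clear and lay it flat, face up, in the square wooden dish. Only then do the same with the comb, laying it face up in the long black tray. Lower both gently without dropping them, let go, and leave the spectacle case and the bowl where they are.

Things in the scene. Friction and masses are not known exactly. Their poses are not given: they have to be found in the camera images.
- mirror_center (a point): flat pocket mirror: rectangular aluminium plate 110 mm long (its x) by 60 mm wide (its y), 5 mm thick, about 70 g. The point is its centre, half-way up; its z points up out of the mirror face. It starts lying in one of the stand's two lanes (either one), within a few degrees of the lane's direction, at varying distance from the front edge, not sticking out
- mirror: the same mirror, origin at the centre of its underside
- comb_center (a point): flat wooden comb: 130 mm long (its x) by 56 mm wide (its y), 5 mm thick, about 25 g, teeth along one long side; it behaves as a full flat plate of that size. The point is its centre, half-way up; its z points up. It starts lying in the stand's other lane in the same way
- comb: the same comb, origin at the centre of its underside
- stand_edge (a point): middle of the open front edge of the valet stand's lane floor, 60 mm above the dresser top. x points from that edge straight back into the stand (away from the robot, apart from the stand's yaw), y to the left, z up. Lane centre lines lie at y = +38 and -38 mm; the smooth lane floor is level with this point and the front face drops plumb below it. A part stays put while its centre is over the stand
- stand: valet stand, fixed: dark wooden box 230 mm deep (x) by 164 wide (y), origin at the centre of its underside. On top two lanes along x, 68 mm wide, 220 long, open in front, with 8 mm high lips at the sides, between and behind. Lips are 4 to 6 mm from the parts, too close for a finger. Lanes are polished: a part pressed from above (5 to 15 N) with shut fingertips drags along with them
- dish_in (a point): centre of the inner floor of the square wooden dish, 5 mm above the dresser top. Fixed. 160 by 160 mm outside, 150 by 150 mm inside, walls 5 mm thick, rim 15 mm above this floor. Its x and y run along the sides, z up. It stands left or right of the stand
- caddy_in (a point): centre of the inner floor of the long black tray, 5 mm above the dresser top. Fixed. 220 (x) by 150 mm (y) outside, 210 by 140 mm inside, walls 5 mm thick, rim 15 mm above this floor. Its x runs along its length, z up. It stands on the other side of the stand from the dish
- case: bystander: round grey zipped spectacle case, 112 mm across, 52 mm high, loose; origin at the centre of its underside
- bowl: bystander: small white bowl, 100 mm across, 45 mm high, loose; origin at the centre of its underside
Things that resemble listed ones, but are neither listed nor needed, are in the scene too. Of the things that look like the part that bears dish_in, take the one that is farthest to the robot's right at the start. Of the things like the mirror, leave any that is green; of the rest the smaller one is meant.

How it is judged:
By the outcome, as a careful person would: the job done as asked, in the order asked, and still so for the second after the job is handed in, with the robot touching nothing.
It also fails if it takes over 72 s, if anything falls off the work surface, if the arm or the gripper's body presses on something with over 40 N, if the wrist force passes 120 N, or if a joint passes its speed limit or range.

## Working session

There is one attempt and no reset: what is moved stays moved. The work goes in short steps, Python scripts to look and compute and a shell command to move; the robot and the scene stay as the last step left them, time stands still between calls to the robot, and variables do not carry over. Pictures are saved under pics/ and viewed, at most 10 in all, crops included, and the job is handed in when it is done.

```bash
mkdir -p pics; ls; cat > h.py <<'E'
import numpy as np, cv2
from cell import manip
def snap(n,f):
    s=manip.read_state(); im=manip.camera(n); cv2.imwrite('pics/'+f,im); return s,im
def ray(n,uv,s=None):
    c=manip.camera_info(n);K=np.array(c["camera_matrix"],float)
    d=np.linalg.inv(K)@np.array([uv[0],uv[1],1.])
    if n=='wrist':
        from scipy.spatial.transform import Rotation as Ro
        T=np.array(c["tool_from_camera"]);R=Ro.from_euler('xyz',s["eef_rot"]).as_matrix()
        return R@T[:3,3]+np.array(s["eef_pos"]),R@T[:3,:3]@d
    R=np.array(c["R"]);t=np.array(c["t"])
    return -R.T@t,R.T@d
def atz(n,uv,z,s=None):
    o,d=ray(n,uv,s); return (o+d*(z-o[2])/d[2]).round(1)
E
python3 - <<'E'
from h import *
s,_=snap('top','top0.png'); snap('side','side0.png')
print(s['eef_rot'],s['finger_gap'],s['clock'])
for n in('top','side'): print(ray(n,(320,200)))
print(manip.camera_info('wrist')["tool_from_camera"])
E
```

```text
pics
[-3.14039789e+00 -9.29960255e-05  2.52814610e-01] 94.0264227868738 0.0
(array([ 223.68013546, -103.32037225, 1647.21935306]), array([ 0.137797 ,  0.0058699, -0.9904797]))
(array([ 116.33877669,  842.59104001, 1074.23067212]), array([ 0.23726564, -0.64869502, -0.72352033]))
[[-4.41584335e-04 -9.61284535e-01 -2.75557342e-01  8.09143174e+01]
 [ 9.99999884e-01 -4.77737452e-04  6.40786442e-05  5.33457209e-01]
 [-1.93241872e-04 -2.75557281e-01  9.61284634e-01 -1.78659873e+02]
 [ 0.00000000e+00  0.00000000e+00  0.00000000e+00  1.00000000e+00]]
```

View pics/top0.png

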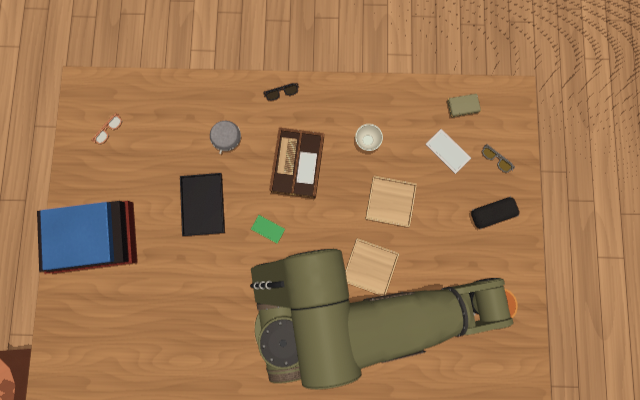

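View pics/side0.png

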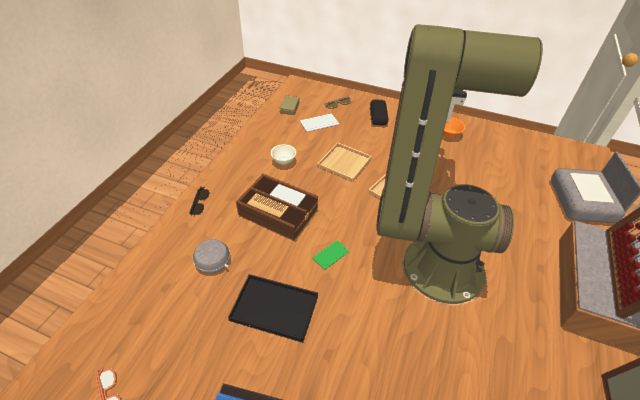

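The top view shows the stand at about (297,163), with the mirror in its right lane (307,167) and the comb in its left lane (288,156). The right-most wooden dish is at (391,202), the black tray at (202,205), the case at (225,135) and the bowl at (369,138). The green card at (268,229) and the large white card at (448,151) are decoys.

```bash
python3 - <<'E'
from h import *
im=cv2.imread('pics/top0.png')
c=cv2.resize(im[120:242,170:425],None,fx=3.13,fy=3.13,interpolation=cv2.INTER_CUBIC)
cv2.imwrite('pics/crop0.png',c); print(c.shape)
E
```

```text
(382, 798, 3)
```

View pics/crop0.png

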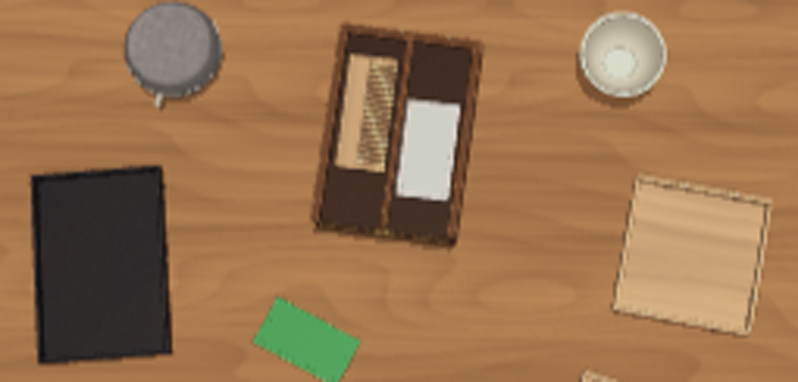

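The crop shows the stand, mirror, comb, dish and tray corners clearly, and I read them off it. Next I convert them to world positions.

```bash
python3 - <<'E'
from h import *
P=dict(stand=(68,[(342,24),(483,42),(456,246),(315,229)]),mirror=(65,[(413,99),(461,104),(447,202),(397,196)]),comb=(65,[(348,54),(398,59),(385,173),(335,168)]),dish=(20,[(639,176),(771,199),(749,334),(614,310)]),tray=(20,[(32,177),(161,167),(171,354),(40,362)]),case=(52,[(170,46)]),bowl=(45,[(622,55)]))
for k,(z,c) in P.items():
    w=np.array([atz('top',(u/3.13+170-.34,v/3.13+120-.34),z)[:2] for u,v in c])
    print(k,w.mean(0).round(1),end=' ')
    if len(c)==4:
        a=(w[0]+w[1]-w[2]-w[3])/2;b=(w[0]+w[3]-w[1]-w[2])/2
        print('len',np.hypot(*a).round(1),'yaw',np.degrees(np.arctan2(a[1],a[0])).round(1),'wid',np.hypot(*b).round(1),np.degrees(np.arctan2(-b[0],b[1])).round(1),'front',((w[2]+w[3])/2).round(1),end='')
    print()
E
```

```text
stand [575.2 -10.1] len 237.6 yaw -5.6 wid 160.6 -5.9 front [457.    1.5]
mirror [558.4 -44.9] len 113.5 yaw -7.0 wid 55.8 -5.2 front [502. -38.]
comb [599.3  27.7] len 133.0 yaw -4.4 wid 57.1 -4.5 front [533.   32.8]
dish [ 452.8 -349.4] len 158.9 yaw -9.7 wid 155.1 -8.8 front [ 374.5 -336. ]
tray [425.5 330.2] len 216.0 yaw 6.3 wid 149.3 5.4 front [318.1 318.4]
case [676.3 257.8] 
bowl [ 679.6 -263.2]
```

```bash

python3 -m inch '[{"gripper":0,"dx":0.04,"dy":0.055,"dz":0.012,"wz":-5},{"gripper":0,"dx":0.05,"dy":0.07,"dz":0.02,"wz":-10},{"gripper":0,"dx":0.075,"dy":0.1,"dz":0.03,"wz":-15},{"gripper":0,"dx":0.1,"dy":0.13,"dz":0.045,"wz":-20},{"gripper":0,"dx":0.12,"dy":0.16,"dz":0.045,"wz":-20}]' 30
python3 -m inch '[{"gripper":0,"dx":0.12,"dy":0.16,"dz":0},{"gripper":0,"dx":0.12,"dy":0.16,"dz":0},{"gripper":0,"dx":0.12,"dy":0.16,"dz":0},{"gripper":0,"dx":0.12,"dy":0.16,"dz":0},{"gripper":0,"dx":0.12,"dy":0.16,"dz":0}]'
python3 -m inch '[{"gripper":0,"dx":0.12,"dy":0.16,"dz":0},{"gripper":0,"dx":0.12,"dy":0.16,"dz":0},{"gripper":0,"dx":0.12,"dy":0.16,"dz":0},{"gripper":0,"dx":0.12,"dy":0.16,"dz":0},{"gripper":0,"dx":0.12,"dy":0.16,"dz":0}]'
```

```text
validation failed for argument at $[0]...
validation failed for argument at $[0]...
validation failed for argument at $[0]...
```

```bash

python3 -m inch '[{"gripper":0.0,"dx":0.04,"dy":0.055,"dz":0.012,"wx":0,"wy":0,"wz":-5},{"gripper":0,"dx":0.05,"dy":0.07,"dz":0.02,"wx":0,"wy":0,"wz":-10},{"gripper":0,"dx":0.075,"dy":0.1,"dz":0.03,"wx":0,"wy":0,"wz":-15},{"gripper":0,"dx":0.1,"dy":0.13,"dz":0.045,"wx":0,"wy":0,"wz":-20},{"gripper":0,"dx":0.12,"dy":0.16,"dz":0.045,"wx":0,"wy":0,"wz":-20}]' 30
```

```text
clock: 0.52
eef_pos: [258.7, -371.5, 252.4]
eef_rot: [3.139, -0.002, -0.102]
wrist_force: [1.2, -0.2, -0.1]
finger_gap: 64.1
finger_force: 0.0
```

All seven keys are needed. On to the viewpoint above the stand.

```bash

python3 -m inch '[{"gripper":0,"dx":0.12,"dy":0.16,"dz":0,"wx":0,"wy":0,"wz":0},{"gripper":0,"dx":0.12,"dy":0.16,"dz":0,"wx":0,"wy":0,"wz":0},{"gripper":0,"dx":0.12,"dy":0.16,"dz":0,"wx":0,"wy":0,"wz":0},{"gripper":0,"dx":0.12,"dy":0.16,"dz":0,"wx":0,"wy":0,"wz":0},{"gripper":0,"dx":0.12,"dy":0.16,"dz":0,"wx":0,"wy":0,"wz":0}]'
python3 -m inch '[{"gripper":0,"dx":0.14,"dy":0.2,"dz":0,"wx":0,"wy":0,"wz":0},{"gripper":0,"dx":0.14,"dy":0.2,"dz":0,"wx":0,"wy":0,"wz":0},{"gripper":0,"dx":0.14,"dy":0.2,"dz":0,"wx":0,"wy":0,"wz":0},{"gripper":0,"dx":0.14,"dy":0.2,"dz":0,"wx":0,"wy":0,"wz":0},{"gripper":0,"dx":0.14,"dy":0.2,"dz":0,"wx":0,"wy":0,"wz":0}]'
python3 - <<'E'
from h import *
s,im=snap('wrist','w1.png'); print(s['eef_pos'],s['eef_rot'],s['finger_gap']); np.save('s1.npy',s,allow_pickle=True)
E
```

```text
clock: 0.93
eef_pos: [378.5, -210.1, 250.5]
eef_rot: [-3.141, -0.0, -0.096]
wrist_force: [1.2, -1.0, 0.7]
finger_gap: 30.8
finger_force: 0.0
clock: 1.35
eef_pos: [497.7, -39.7, 250.3]
eef_rot: [3.142, 0.0, -0.096]
wrist_force: [0.5, -0.4, 0.7]
finger_gap: 0.7
finger_force: 0.0
[497.70794931 -39.72701297 250.31508882] [ 3.14155851e+00  1.67417272e-04 -9.61022729e-02] 0.7345710838352344
```

View pics/w1.png

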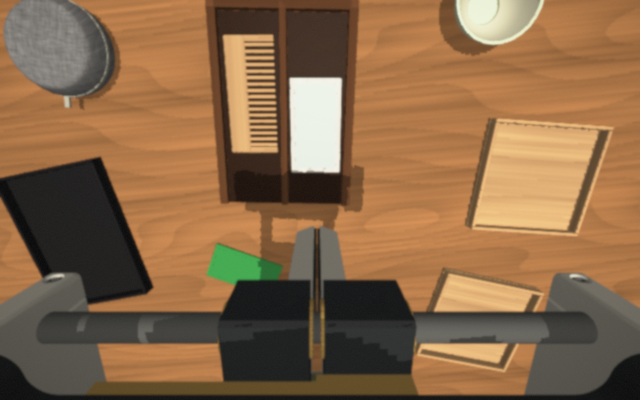

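The wrist view shows the mirror at (289–341, 78–173), the comb at (224–278, 34–153), the stand's front edge at row 203 (cols 222–350) and the dish at (470–612, 119–234).

```bash
python3 - <<'E'
from h import *
s=np.load('s1.npy',allow_pickle=True).item()
P=dict(mirror=(65,[(289,78),(340.5,78),(341.5,173),(291,173)]),comb=(65,[(224,34),(273,36),(278,152),(231,153)]),dish=(20,[(492,119),(612,127),(578,234),(469,228)]))
A=lambda uv,z:atz('wrist',uv,z,s)[:2]
for k,(z,c) in P.items():
    w=np.array([A(p,z) for p in c])
    a=(w[0]+w[1]-w[2]-w[3])/2;b=(w[0]+w[3]-w[1]-w[2])/2
    print(k,w.mean(0).round(1),'len',np.hypot(*a).round(1),'yaw',np.degrees(np.arctan2(a[1],a[0])).round(1),'wid',np.hypot(*b).round(1),np.degrees(np.arctan2(-b[0],b[1])).round(1),'front',((w[2]+w[3])/2).round(1))
print('edge',A((222,203),68),A((350,204),68),A((284,203),68),A((284,203),60),A((100,158),20))
E
```

```text
mirror [559.7 -45. ] len 110.2 yaw -4.6 wid 60.7 -5.5 front [504.8 -40.5]
comb [601.5  25.4] len 128.9 yaw -5.9 wid 55.5 -5.9 front [537.4  32. ]
dish [ 456.2 -347.5] len 155.1 yaw -8.6 wid 162.8 -9.0 front [ 379.5 -335.9]
edge [478.4  82.1] [461.5 -79.3] [470.9   3.9] [468.5   5. ] [545.3 254.6]
```

```bash

python3 -m inch '[{"gripper":0,"dx":0.07,"dy":-0.006,"dz":-0.165,"wx":0,"wy":0,"wz":0},{"gripper":0,"dx":0.07,"dy":-0.006,"dz":-0.165,"wx":0,"wy":0,"wz":0},{"gripper":0,"dx":0.07,"dy":-0.006,"dz":-0.165,"wx":0,"wy":0,"wz":0},{"gripper":0,"dx":0.07,"dy":-0.006,"dz":-0.165,"wx":0,"wy":0,"wz":0},{"gripper":0,"dx":0.07,"dy":-0.006,"dz":-0.165,"wx":0,"wy":0,"wz":0}]'
python3 -m inch '[{"gripper":0,"dx":0,"dy":0,"dz":-0.012,"wx":0,"wy":0,"wz":0},{"gripper":0,"dx":0,"dy":0,"dz":-0.015,"wx":0,"wy":0,"wz":0},{"gripper":0,"dx":0,"dy":0,"dz":-0.018,"wx":0,"wy":0,"wz":0},{"gripper":0,"dx":0,"dy":0,"dz":-0.018,"wx":0,"wy":0,"wz":0},{"gripper":0,"dx":0,"dy":0,"dz":-0.018,"wx":0,"wy":0,"wz":0}]'
```

```text
clock: 1.82
eef_pos: [565.6, -47.6, 79.5]
eef_rot: [-3.141, 0.008, -0.096]
wrist_force: [-0.7, 0.0, -1.0]
finger_gap: 0.1
finger_force: 0.0
clock: 2.23
eef_pos: [567.5, -47.9, 69.3]
eef_rot: [3.141, -0.003, -0.096]
wrist_force: [0.1, -0.7, -0.4]
finger_gap: 0.3
finger_force: 0.0
```

```bash

python3 -m inch '[{"gripper":0,"dx":0,"dy":0,"dz":-0.001,"wx":0,"wy":0,"wz":0},{"gripper":0,"dx":0,"dy":0,"dz":-0.002,"wx":0,"wy":0,"wz":0},{"gripper":0,"dx":0,"dy":0,"dz":-0.003,"wx":0,"wy":0,"wz":0},{"gripper":0,"dx":0,"dy":0,"dz":-0.003,"wx":0,"wy":0,"wz":0},{"gripper":0,"dx":0,"dy":0,"dz":-0.003,"wx":0,"wy":0,"wz":0}]'
```

```text
clock: 2.65
eef_pos: [567.3, -47.9, 65.3]
eef_rot: [3.142, -0.001, -0.096]
wrist_force: [-2.5, -0.3, 7.4]
finger_gap: 0.4
finger_force: 3.3
```

```bash

python3 -m inch '[{"gripper":0,"dx":0,"dy":0,"dz":-0.0004,"wx":0,"wy":0,"wz":0},{"gripper":0,"dx":-0.003,"dy":0.0003,"dz":-0.0004,"wx":0,"wy":0,"wz":0},{"gripper":0,"dx":-0.007,"dy":0.0007,"dz":-0.0004,"wx":0,"wy":0,"wz":0},{"gripper":0,"dx":-0.012,"dy":0.0012,"dz":-0.0004,"wx":0,"wy":0,"wz":0},{"gripper":0,"dx":-0.016,"dy":0.0016,"dz":-0.0004,"wx":0,"wy":0,"wz":0}]'
```

```text
clock: 3.07
eef_pos: [552.0, -46.4, 65.3]
eef_rot: [3.141, -0.004, -0.096]
wrist_force: [2.7, 0.3, 5.0]
finger_gap: 0.5
finger_force: 3.1
```

```bash

python3 -m inch '[{"gripper":0,"dx":-0.005,"dy":0.0005,"dz":-0.0006,"wx":0,"wy":0,"wz":0},{"gripper":0,"dx":-0.01,"dy":0.001,"dz":-0.0006,"wx":0,"wy":0,"wz":0},{"gripper":0,"dx":-0.015,"dy":0.0015,"dz":-0.0006,"wx":0,"wy":0,"wz":0},{"gripper":0,"dx":-0.02,"dy":0.002,"dz":-0.0006,"wx":0,"wy":0,"wz":0},{"gripper":0,"dx":-0.025,"dy":0.0025,"dz":-0.0006,"wx":0,"wy":0,"wz":0}]'
python3 -m inch '[{"gripper":0,"dx":-0.005,"dy":0.0005,"dz":0,"wx":0,"wy":0,"wz":0},{"gripper":0,"dx":-0.01,"dy":0.001,"dz":0,"wx":0,"wy":0,"wz":0},{"gripper":0,"dx":-0.015,"dy":0.0015,"dz":0,"wx":0,"wy":0,"wz":0},{"gripper":0,"dx":-0.02,"dy":0.002,"dz":0,"wx":0,"wy":0,"wz":0},{"gripper":0,"dx":-0.022,"dy":0.0022,"dz":0,"wx":0,"wy":0,"wz":0}]'
python3 - <<'E'
from h import *
s,im=snap('wrist','w2.png'); print(s['eef_pos'],s['eef_rot'],s['finger_gap']); np.save('s2.npy',s,allow_pickle=True)
E
```

```text
clock: 3.48
eef_pos: [527.7, -44.0, 65.3]
eef_rot: [3.141, -0.005, -0.096]
wrist_force: [4.6, -0.3, 10.7]
finger_gap: 0.4
finger_force: 5.0
clock: 3.9
eef_pos: [505.5, -41.8, 65.3]
eef_rot: [3.141, -0.005, -0.096]
wrist_force: [4.2, -0.7, 9.8]
finger_gap: 0.5
finger_force: 4.8
[505.50727966 -41.77104712  65.25201882] [ 3.1413313  -0.00531385 -0.09628651] 0.5445525288762774
```

View pics/w2.png

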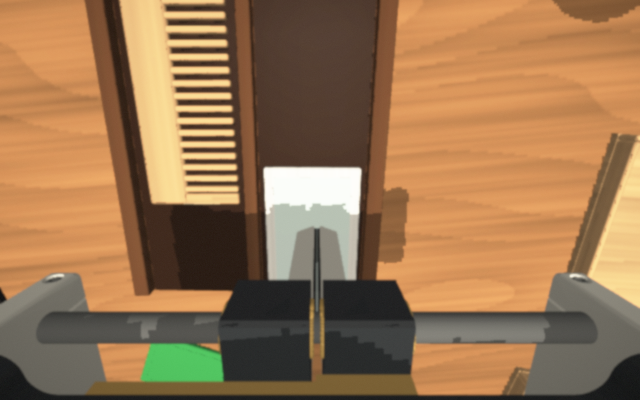

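The mirror dragged along: its rear edge is at row 167, cols 264–361. The stand's front corner on the left is at about (137,294), and the comb's front edge is at row 205, cols 148–240.

```bash
python3 - <<'E'
from h import *
s=np.load('s2.npy',allow_pickle=True).item()
A=lambda uv,z:atz('wrist',uv,z,s)[:2]
print('rear',A((264,167),65),A((361,167),65),'combfront',A((148,205),65),A((240,205),65),'edge',A((140,295),68),A((155,290),60),A((245,290),60))
E
```

```text
rear [556.7 -15. ] [551.  -73.7] combfront [539.8  61.2] [534.2   3.5] edge [478.6  80.6] [476.6  74.9] [470.5  11.9]
```

```bash

python3 -m inch '[{"gripper":0,"dx":-0.005,"dy":0.0005,"dz":0,"wx":0,"wy":0,"wz":0},{"gripper":0,"dx":-0.01,"dy":0.001,"dz":0,"wx":0,"wy":0,"wz":0},{"gripper":0,"dx":-0.015,"dy":0.0015,"dz":0,"wx":0,"wy":0,"wz":0},{"gripper":0,"dx":-0.021,"dy":0.002,"dz":0,"wx":0,"wy":0,"wz":0},{"gripper":0,"dx":-0.021,"dy":0.002,"dz":0,"wx":0,"wy":0,"wz":0}]'
python3 -m inch '[{"gripper":0,"dx":0,"dy":0,"dz":0.01,"wx":0,"wy":0,"wz":0},{"gripper":0.9,"dx":0,"dy":0,"dz":0.04,"wx":0,"wy":0,"wz":0},{"gripper":0.9,"dx":-0.02,"dy":0.003,"dz":0.04,"wx":0,"wy":0,"wz":0},{"gripper":0.9,"dx":-0.042,"dy":0.006,"dz":0.04,"wx":0,"wy":0,"wz":0},{"gripper":0.9,"dx":-0.042,"dy":0.006,"dz":0.04,"wx":0,"wy":0,"wz":0}]'
python3 -m inch '[{"gripper":0.9,"dx":0,"dy":0,"dz":0,"wx":0,"wy":0,"wz":0},{"gripper":0.9,"dx":0,"dy":0,"dz":0,"wx":0,"wy":0,"wz":0},{"gripper":0.9,"dx":0,"dy":0,"dz":0,"wx":0,"wy":0,"wz":0},{"gripper":0.9,"dx":0,"dy":0,"dz":0,"wx":0,"wy":0,"wz":0},{"gripper":0.9,"dx":0,"dy":0,"dz":0,"wx":0,"wy":0,"wz":0}]'
python3 - <<'E'
from h import *
s,im=snap('wrist','w3.png'); print(s['eef_pos'],s['eef_rot'],s['finger_gap']); np.save('s3.npy',s,allow_pickle=True)
E
```

```text
clock: 4.37
eef_pos: [484.1, -39.7, 65.2]
eef_rot: [3.141, -0.005, -0.096]
wrist_force: [-1.7, 0.2, 13.9]
finger_gap: 0.0
finger_force: 7.0
clock: 4.78
eef_pos: [438.6, -33.1, 103.9]
eef_rot: [-3.142, 0.001, -0.096]
wrist_force: [0.5, -0.2, 0.4]
finger_gap: 23.8
finger_force: 0.0
clock: 5.2
eef_pos: [441.3, -33.6, 103.3]
eef_rot: [-3.142, 0.0, -0.096]
wrist_force: [0.9, 0.2, -0.7]
finger_gap: 57.0
finger_force: 0.0
[441.29545232 -33.59209339 103.28550859] [-3.14157837e+00  3.69681735e-04 -9.63016434e-02] 57.01913838006074
```

View pics/w3.png

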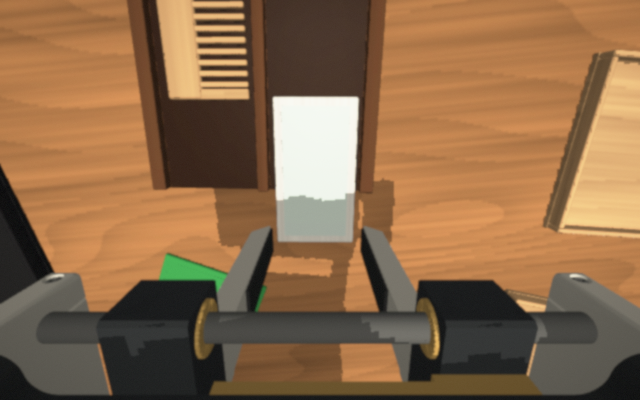

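The mirror now overhangs: its corners are (274,97), (357,97), (353,242) and (277,241), with the stand's edge at row 189. It lies between the finger lines.

```bash

python3 -m inch '[{"gripper":0.9,"dx":0,"dy":0,"dz":0,"wx":0,"wy":0,"wz":0},{"gripper":0.9,"dx":0,"dy":0,"dz":0,"wx":0,"wy":0,"wz":0},{"gripper":0.9,"dx":0,"dy":0,"dz":0,"wx":0,"wy":0,"wz":0},{"gripper":0.9,"dx":0,"dy":0,"dz":0,"wx":0,"wy":0,"wz":0},{"gripper":0.9,"dx":0,"dy":0,"dz":0,"wx":0,"wy":0,"wz":0}]'
python3 - <<'E'
from h import *
s=np.load('s3.npy',allow_pickle=True).item()
A=lambda uv,z:atz('wrist',uv,z,s)[:2]
print([A(p,65) for p in [(274,97),(357,97),(353,242),(277,241)]],'edge',A((155,188),68),A((370,192),68),A((210,188),60))
E
```

```text
clock: 5.67
eef_pos: [441.1, -33.5, 103.5]
eef_rot: [-3.142, -0.0, -0.096]
wrist_force: [0.2, 0.4, -0.6]
finger_gap: 84.8
finger_force: 0.0
[array([534.1, -13.5]), array([528.6, -70.5]), array([420. , -60.9]), array([426.7,  -1.1])] edge [479.   82.5] [460.6 -75.8] [473.3  45.1]
```

```bash

python3 -m inch '[{"gripper":0.9,"dx":0,"dy":0,"dz":-0.02,"wx":0,"wy":0,"wz":0},{"gripper":0.9,"dx":0,"dy":0,"dz":-0.04,"wx":0,"wy":0,"wz":0},{"gripper":0.9,"dx":0,"dy":0,"dz":-0.0455,"wx":0,"wy":0,"wz":0},{"gripper":0.9,"dx":0,"dy":0,"dz":-0.0455,"wx":0,"wy":0,"wz":0},{"gripper":0.5,"dx":0,"dy":0,"dz":-0.0455,"wx":0,"wy":0,"wz":0}]' 35
python3 -m inch '[{"gripper":0.5,"dx":0,"dy":0,"dz":0,"wx":0,"wy":0,"wz":0},{"gripper":0.5,"dx":0,"dy":0,"dz":0,"wx":0,"wy":0,"wz":0},{"gripper":0.5,"dx":0,"dy":0,"dz":0,"wx":0,"wy":0,"wz":0},{"gripper":0.5,"dx":0,"dy":0,"dz":0,"wx":0,"wy":0,"wz":0},{"gripper":0.5,"dx":0,"dy":0,"dz":0,"wx":0,"wy":0,"wz":0}]' 35
```

```text
clock: 6.08
eef_pos: [441.2, -33.6, 58.4]
eef_rot: [-3.142, 0.0, -0.096]
wrist_force: [-1.3, -0.4, 1.2]
finger_gap: 80.8
finger_force: 0.0
clock: 6.5
eef_pos: [441.3, -33.6, 58.4]
eef_rot: [3.142, -0.001, -0.096]
wrist_force: [0.0, 0.5, 1.6]
finger_gap: 59.5
finger_force: 35.0
```

```bash

python3 -m inch '[{"gripper":0.5,"dx":0,"dy":0,"dz":0.005,"wx":0,"wy":0,"wz":0},{"gripper":0.5,"dx":0,"dy":0,"dz":0.015,"wx":0,"wy":0,"wz":0},{"gripper":0.5,"dx":0,"dy":0,"dz":0.03,"wx":0,"wy":0,"wz":0},{"gripper":0.5,"dx":0,"dy":0,"dz":0.05,"wx":0,"wy":0,"wz":0},{"gripper":0.5,"dx":0,"dy":0,"dz":0.06,"wx":0,"wy":0,"wz":0}]'
python3 - <<'E'
from h import *
s,im=snap('wrist','w4.png'); print(s['eef_pos'],s['finger_gap'],s['moment'])
E
```

```text
clock: 6.92
eef_pos: [441.6, -33.6, 120.5]
eef_rot: [3.141, -0.002, -0.096]
wrist_force: [-0.1, 0.3, 0.3]
finger_gap: 59.2
finger_force: 35.0
[441.64969272 -33.6162982  120.49042253] 59.15801636724435 [0.03477897 0.00980547 0.03199756]
```

View pics/w4.png

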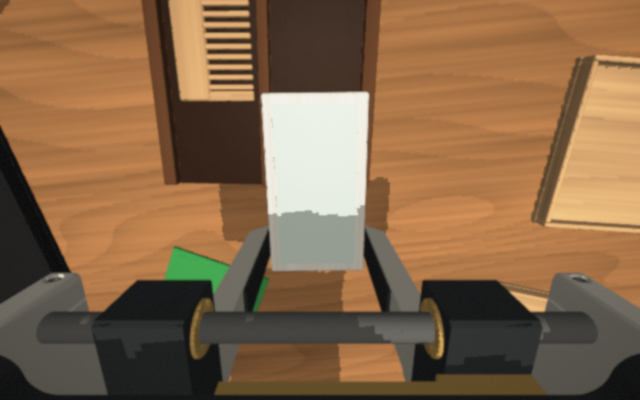

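The mirror is held level, with its front edge at row 270 between the pads and its rear at row 93. I carry it to the dish.

```bash

python3 -m inch '[{"gripper":0.5,"dx":-0.001,"dy":-0.015,"dz":0,"wx":0,"wy":0,"wz":0},{"gripper":0.5,"dx":-0.004,"dy":-0.045,"dz":0,"wx":0,"wy":0,"wz":-1},{"gripper":0.5,"dx":-0.007,"dy":-0.08,"dz":0,"wx":0,"wy":0,"wz":-2},{"gripper":0.5,"dx":-0.009,"dy":-0.115,"dz":0,"wx":0,"wy":0,"wz":-3},{"gripper":0.5,"dx":-0.011,"dy":-0.15,"dz":0,"wx":0,"wy":0,"wz":-3.5}]'
python3 -m inch '[{"gripper":0.5,"dx":-0.003,"dy":-0.035,"dz":0,"wx":0,"wy":0,"wz":0},{"gripper":0.5,"dx":-0.006,"dy":-0.07,"dz":0,"wx":0,"wy":0,"wz":0},{"gripper":0.5,"dx":-0.009,"dy":-0.105,"dz":0,"wx":0,"wy":0,"wz":0},{"gripper":0.5,"dx":-0.011,"dy":-0.135,"dz":0,"wx":0,"wy":0,"wz":0},{"gripper":0.5,"dx":-0.0115,"dy":-0.159,"dz":0,"wx":0,"wy":0,"wz":0}]'
python3 -m inch '[{"gripper":0.5,"dx":0,"dy":0,"dz":-0.02,"wx":0,"wy":0,"wz":0},{"gripper":0.5,"dx":0,"dy":0,"dz":-0.045,"wx":0,"wy":0,"wz":0},{"gripper":0.5,"dx":0,"dy":0,"dz":-0.07,"wx":0,"wy":0,"wz":0},{"gripper":0.5,"dx":0,"dy":0,"dz":-0.08,"wx":0,"wy":0,"wz":0},{"gripper":0.5,"dx":0,"dy":0,"dz":-0.08,"wx":0,"wy":0,"wz":0}]'
python3 - <<'E'
from h import *
s,im=snap('wrist','w5.png'); print(s['eef_pos'],s['eef_rot'],s['finger_gap']); np.save('s5.npy',s,allow_pickle=True)
E
```

```text
clock: 7.38
eef_pos: [429.5, -185.0, 117.8]
eef_rot: [-3.142, 0.0, -0.158]
wrist_force: [0.6, 0.8, -1.0]
finger_gap: 59.2
finger_force: 35.0
clock: 7.8
eef_pos: [417.7, -344.7, 117.5]
eef_rot: [-3.141, 0.0, -0.159]
wrist_force: [0.3, 0.9, -0.4]
finger_gap: 59.3
finger_force: 35.0
clock: 8.22
eef_pos: [417.5, -341.6, 35.7]
eef_rot: [-3.139, 0.004, -0.157]
wrist_force: [0.8, -0.2, -0.1]
finger_gap: 59.6
finger_force: 35.0
[ 417.47160483 -341.58662735   35.65567816] [-3.13911076  0.00366729 -0.15741662] 59.59835536391276
```

View pics/w5.png

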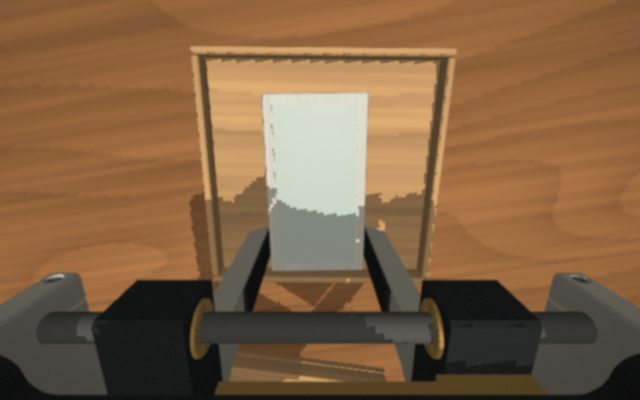

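The mirror hangs aligned inside the dish; the dish's rear rim runs (193,50)–(455,51) and the mirror's rear edge is at row 94. I check the centring before lowering.

```bash
python3 - <<'E'
from h import *
s=np.load('s5.npy',allow_pickle=True).item()
A=lambda uv,z:atz('wrist',uv,z,s)[:2]
a,b=A((193,50),20),A((455,51),20);m=(a+b)/2
d=(b-a)/np.hypot(*(b-a)); x=np.array([-d[1],d[0]])
print(a,b,'yaw',np.degrees(np.arctan2(x[1],x[0])),'dish centre',m-x*80,'mirror rear',A((263,94),42),A((368,95),42), 'front lip',A((225,281),20))
E
python3 -m inch '[{"gripper":0.5,"dx":0,"dy":0,"dz":-0.008,"wx":0,"wy":0,"wz":0},{"gripper":0.5,"dx":0,"dy":0,"dz":-0.016,"wx":0,"wy":0,"wz":0},{"gripper":0.5,"dx":0,"dy":0,"dz":-0.022,"wx":0,"wy":0,"wz":0},{"gripper":0.5,"dx":0,"dy":0,"dz":-0.027,"wx":0,"wy":0,"wz":0},{"gripper":0.5,"dx":0,"dy":0,"dz":-0.027,"wx":0,"wy":0,"wz":0}]'
```

```text
[ 543.4 -287.7] [ 518.4 -441.1] yaw -9.256266770654207 dish centre [ 451.94169765 -351.53195855] mirror rear [ 511.  -327.2] [ 501.5 -383.8] front lip [ 388.9 -268.8]
clock: 8.68
eef_pos: [418.2, -342.2, 10.0]
eef_rot: [-3.141, 0.001, -0.157]
wrist_force: [-0.9, 0.3, -0.3]
finger_gap: 59.1
finger_force: 35.0
```

```bash

python3 -m inch '[{"gripper":0.5,"dx":0,"dy":0,"dz":-0.001,"wx":0,"wy":0,"wz":0},{"gripper":0.5,"dx":0,"dy":0,"dz":-0.002,"wx":0,"wy":0,"wz":0},{"gripper":0.5,"dx":0,"dy":0,"dz":-0.003,"wx":0,"wy":0,"wz":0},{"gripper":0.5,"dx":0,"dy":0,"dz":-0.004,"wx":0,"wy":0,"wz":0},{"gripper":0.5,"dx":0,"dy":0,"dz":-0.004,"wx":0,"wy":0,"wz":0}]'
python3 -m inch '[{"gripper":0.5,"dx":0,"dy":0,"dz":-0.0004,"wx":0,"wy":0,"wz":0},{"gripper":0.5,"dx":0,"dy":0,"dz":-0.0008,"wx":0,"wy":0,"wz":0},{"gripper":0.5,"dx":0,"dy":0,"dz":-0.001,"wx":0,"wy":0,"wz":0},{"gripper":0.5,"dx":0,"dy":0,"dz":-0.001,"wx":0,"wy":0,"wz":0},{"gripper":0.5,"dx":0,"dy":0,"dz":-0.001,"wx":0,"wy":0,"wz":0}]' 12
```

```text
clock: 9.1
eef_pos: [418.5, -342.5, 6.9]
eef_rot: [-3.142, -0.0, -0.157]
wrist_force: [0.7, -0.4, -0.4]
finger_gap: 58.9
finger_force: 35.0
clock: 9.52
eef_pos: [418.6, -342.5, 6.0]
eef_rot: [3.142, -0.0, -0.157]
wrist_force: [0.2, 0.1, -0.7]
finger_gap: 59.7
finger_force: 12.0
```

```bash

python3 -m inch '[{"gripper":0.5,"dx":0,"dy":0,"dz":-0.0004,"wx":0,"wy":0,"wz":0},{"gripper":0.5,"dx":0,"dy":0,"dz":-0.0008,"wx":0,"wy":0,"wz":0},{"gripper":0.5,"dx":0,"dy":0,"dz":-0.0011,"wx":0,"wy":0,"wz":0},{"gripper":0.5,"dx":0,"dy":0,"dz":-0.0011,"wx":0,"wy":0,"wz":0},{"gripper":0.5,"dx":0,"dy":0,"dz":-0.0011,"wx":0,"wy":0,"wz":0}]' 4
python3 -m inch '[{"gripper":0.65,"dx":0,"dy":0,"dz":0,"wx":0,"wy":0,"wz":0},{"gripper":0.7,"dx":0,"dy":0,"dz":0,"wx":0,"wy":0,"wz":0},{"gripper":0.75,"dx":0,"dy":0,"dz":0,"wx":0,"wy":0,"wz":0},{"gripper":0.78,"dx":0,"dy":0,"dz":0,"wx":0,"wy":0,"wz":0},{"gripper":0.78,"dx":0,"dy":0,"dz":0,"wx":0,"wy":0,"wz":0}]'
python3 -m inch '[{"gripper":0.78,"dx":0,"dy":0,"dz":0.01,"wx":0,"wy":0,"wz":0},{"gripper":0.78,"dx":0,"dy":0,"dz":0.03,"wx":0,"wy":0,"wz":0},{"gripper":0.78,"dx":0,"dy":0,"dz":0.07,"wx":0,"wy":0,"wz":0},{"gripper":0.5,"dx":0,"dy":0,"dz":0.11,"wx":0,"wy":0,"wz":0},{"gripper":0.2,"dx":0,"dy":0,"dz":0.13,"wx":0,"wy":0,"wz":3.5}]'
python3 - <<'E'
from h import *
s,im=snap('wrist','w6.png'); print(s['eef_pos'],s['eef_rot'],s['finger_gap']); np.save('s6.npy',s,allow_pickle=True)
E
```

```text
clock: 9.93
eef_pos: [418.6, -342.6, 5.3]
eef_rot: [3.141, -0.0, -0.157]
wrist_force: [-1.6, 1.9, 6.4]
finger_gap: 60.1
finger_force: 7.1
clock: 10.35
eef_pos: [418.8, -343.2, 5.3]
eef_rot: [3.141, -0.001, -0.158]
wrist_force: [-1.1, -3.7, 5.2]
finger_gap: 73.3
finger_force: 2.8
clock: 10.77
eef_pos: [419.3, -342.9, 139.6]
eef_rot: [3.139, -0.003, -0.097]
wrist_force: [-0.1, -1.0, 0.6]
finger_gap: 63.2
finger_force: 0.0
[ 419.27612651 -342.91343996  139.637986  ] [ 3.13937225 -0.00346235 -0.09710767] 63.22546671239375
```

View pics/w6.png

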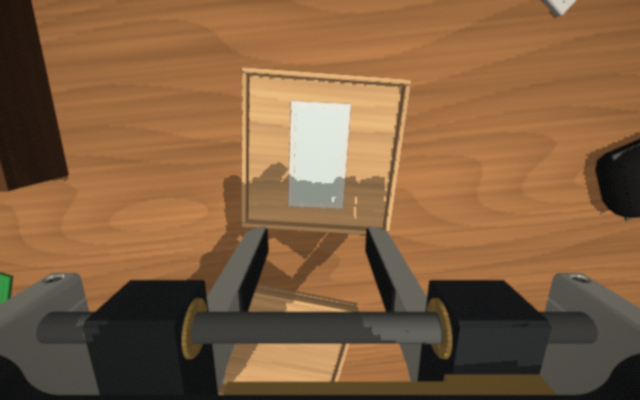

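The mirror lies flat and centred in the dish (290–350, 101–208), let go. Now the comb.

```bash

python3 -m inch '[{"gripper":0,"dx":0.018,"dy":0.036,"dz":0,"wx":0,"wy":0,"wz":0},{"gripper":0,"dx":0.036,"dy":0.072,"dz":0,"wx":0,"wy":0,"wz":0},{"gripper":0,"dx":0.054,"dy":0.108,"dz":0,"wx":0,"wy":0,"wz":0},{"gripper":0,"dx":0.072,"dy":0.144,"dz":0,"wx":0,"wy":0,"wz":0},{"gripper":0,"dx":0.09,"dy":0.18,"dz":0,"wx":0,"wy":0,"wz":0}]' 30
python3 -m inch '[{"gripper":0,"dx":0.018,"dy":0.036,"dz":0,"wx":0,"wy":0,"wz":0},{"gripper":0,"dx":0.036,"dy":0.072,"dz":0,"wx":0,"wy":0,"wz":0},{"gripper":0,"dx":0.054,"dy":0.108,"dz":0,"wx":0,"wy":0,"wz":0},{"gripper":0,"dx":0.072,"dy":0.144,"dz":0,"wx":0,"wy":0,"wz":0},{"gripper":0,"dx":0.09,"dy":0.18,"dz":0,"wx":0,"wy":0,"wz":0}]'
python3 -m inch '[{"gripper":0,"dx":0.008,"dy":0.009,"dz":-0.02,"wx":0,"wy":0,"wz":0},{"gripper":0,"dx":0.008,"dy":0.009,"dz":-0.04,"wx":0,"wy":0,"wz":0},{"gripper":0,"dx":0.008,"dy":0.009,"dz":-0.055,"wx":0,"wy":0,"wz":0},{"gripper":0,"dx":0.008,"dy":0.009,"dz":-0.06,"wx":0,"wy":0,"wz":0},{"gripper":0,"dx":0.008,"dy":0.009,"dz":-0.06,"wx":0,"wy":0,"wz":0}]'
```

```text
clock: 11.23
eef_pos: [508.7, -160.4, 134.9]
eef_rot: [-3.141, 0.001, -0.097]
wrist_force: [0.7, -0.6, -0.7]
finger_gap: 26.0
finger_force: 0.0
clock: 11.65
eef_pos: [598.7, 19.7, 134.8]
eef_rot: [-3.141, 0.001, -0.096]
wrist_force: [-0.0, -0.2, -1.0]
finger_gap: 0.7
finger_force: 0.0
clock: 12.07
eef_pos: [605.6, 26.6, 73.6]
eef_rot: [3.142, 0.003, -0.096]
wrist_force: [0.4, 0.1, -0.7]
finger_gap: 0.5
finger_force: 0.0
```

```bash

python3 -m inch '[{"gripper":0,"dx":0,"dy":0,"dz":-0.006,"wx":0,"wy":0,"wz":0},{"gripper":0,"dx":0,"dy":0,"dz":-0.008,"wx":0,"wy":0,"wz":0},{"gripper":0,"dx":0,"dy":0,"dz":-0.009,"wx":0,"wy":0,"wz":0},{"gripper":0,"dx":0,"dy":0,"dz":-0.01,"wx":0,"wy":0,"wz":0},{"gripper":0,"dx":0,"dy":0,"dz":-0.0105,"wx":0,"wy":0,"wz":0}]'
python3 -m inch '[{"gripper":0,"dx":0,"dy":0,"dz":-0.0003,"wx":0,"wy":0,"wz":0},{"gripper":0,"dx":0,"dy":0,"dz":-0.0006,"wx":0,"wy":0,"wz":0},{"gripper":0,"dx":0,"dy":0,"dz":-0.0006,"wx":0,"wy":0,"wz":0},{"gripper":0,"dx":0,"dy":0,"dz":-0.0006,"wx":0,"wy":0,"wz":0},{"gripper":0,"dx":0,"dy":0,"dz":-0.0006,"wx":0,"wy":0,"wz":0}]'
```

```text
clock: 12.48
eef_pos: [606.8, 26.3, 65.3]
eef_rot: [-3.142, -0.001, -0.096]
wrist_force: [-3.7, -1.7, 9.3]
finger_gap: 0.2
finger_force: 4.6
clock: 12.9
eef_pos: [607.0, 26.4, 65.3]
eef_rot: [-3.142, -0.002, -0.096]
wrist_force: [-3.5, -0.5, 9.4]
finger_gap: 0.3
finger_force: 4.9
```

```bash

python3 -m inch '[{"gripper":0,"dx":-0.003,"dy":0.0003,"dz":-0.0002,"wx":0,"wy":0,"wz":0},{"gripper":0,"dx":-0.008,"dy":0.0008,"dz":-0.0003,"wx":0,"wy":0,"wz":0},{"gripper":0,"dx":-0.014,"dy":0.0014,"dz":-0.0003,"wx":0,"wy":0,"wz":0},{"gripper":0,"dx":-0.02,"dy":0.002,"dz":-0.0003,"wx":0,"wy":0,"wz":0},{"gripper":0,"dx":-0.026,"dy":0.0026,"dz":-0.0003,"wx":0,"wy":0,"wz":0}]'
python3 -m inch '[{"gripper":0,"dx":-0.006,"dy":0.0006,"dz":0,"wx":0,"wy":0,"wz":0},{"gripper":0,"dx":-0.012,"dy":0.0012,"dz":0,"wx":0,"wy":0,"wz":0},{"gripper":0,"dx":-0.018,"dy":0.0018,"dz":0,"wx":0,"wy":0,"wz":0},{"gripper":0,"dx":-0.024,"dy":0.0024,"dz":0,"wx":0,"wy":0,"wz":0},{"gripper":0,"dx":-0.03,"dy":0.003,"dz":0,"wx":0,"wy":0,"wz":0}]'
python3 -m inch '[{"gripper":0,"dx":-0.006,"dy":0.0006,"dz":0,"wx":0,"wy":0,"wz":0},{"gripper":0,"dx":-0.012,"dy":0.0012,"dz":0,"wx":0,"wy":0,"wz":0},{"gripper":0,"dx":-0.018,"dy":0.0018,"dz":0,"wx":0,"wy":0,"wz":0},{"gripper":0,"dx":-0.024,"dy":0.0024,"dz":0,"wx":0,"wy":0,"wz":0},{"gripper":0,"dx":-0.028,"dy":0.0028,"dz":0,"wx":0,"wy":0,"wz":0}]'
python3 -m inch '[{"gripper":0,"dx":-0.006,"dy":0.0006,"dz":0,"wx":0,"wy":0,"wz":0},{"gripper":0,"dx":-0.01,"dy":0.001,"dz":0,"wx":0,"wy":0,"wz":0},{"gripper":0,"dx":-0.014,"dy":0.0014,"dz":0,"wx":0,"wy":0,"wz":0},{"gripper":0,"dx":-0.018,"dy":0.0018,"dz":0,"wx":0,"wy":0,"wz":0},{"gripper":0,"dx":-0.018,"dy":0.0018,"dz":0,"wx":0,"wy":0,"wz":0}]'
python3 - <<'E'
from h import *
s,im=snap('wrist','w7.png')
# comb pixels bright wood between lane lips: column profile above fingers
A=lambda uv,z:atz('wrist',uv,z,s)[:2]
print(s['eef_pos'])
for c in(275,285,295,340):
    col=im[:280,c].astype(int).sum(1); j=np.abs(np.diff(cv2.GaussianBlur(im[:280,c].astype(np.float32).sum(1)[:,None],(1,5),0)[:,0]))
    k=np.argsort(j)[-6:]; print(c,sorted(k),im[::40,c].tolist())
E
```

```text
clock: 13.32
eef_pos: [581.8, 29.0, 65.3]
eef_rot: [-3.141, -0.005, -0.096]
wrist_force: [2.3, 0.8, 8.0]
finger_gap: 0.5
finger_force: 3.8
clock: 13.73
eef_pos: [551.9, 32.0, 65.3]
eef_rot: [-3.141, -0.005, -0.096]
wrist_force: [2.5, -0.0, 7.6]
finger_gap: 0.5
finger_force: 4.0
clock: 14.15
eef_pos: [523.8, 34.8, 65.3]
eef_rot: [-3.141, -0.005, -0.096]
wrist_force: [3.3, -0.3, 8.1]
finger_gap: 0.4
finger_force: 3.9
clock: 14.57
eef_pos: [505.6, 36.6, 65.2]
eef_rot: [-3.141, -0.004, -0.096]
wrist_force: [-0.5, 0.1, 11.6]
finger_gap: 0.3
finger_force: 5.6
[505.59703819  36.63828936  65.22646553]
275 [np.int64(145), np.int64(146), np.int64(147), np.int64(148), np.int64(203), np.int64(204)] [[54, 67, 90], [57, 72, 94], [55, 70, 95], [53, 69, 93], [173, 238, 254], [155, 223, 251], [85, 123, 160], [42, 45, 51], [56, 57, 55], [51, 51, 49]]
285 [np.int64(145), np.int64(146), np.int64(147), np.int64(148), np.int64(203), np.int64(204)] [[54, 69, 92], [58, 70, 95], [57, 71, 96], [54, 67, 93], [172, 239, 254], [170, 236, 254], [109, 158, 203], [65, 85, 104], [56, 56, 56], [50, 50, 48]]
295 [np.int64(144), np.int64(145), np.int64(146), np.int64(147), np.int64(148), np.int64(202)] [[55, 69, 92], [59, 73, 97], [58, 71, 96], [56, 71, 96], [179, 243, 255], [177, 241, 254], [125, 159, 188], [76, 82, 84], [57, 58, 56], [52, 52, 50]]
340 [np.int64(165), np.int64(176), np.int64(177), np.int64(181), np.int64(187), np.int64(198)] [[56, 70, 94], [61, 75, 99], [60, 72, 98], [58, 72, 97], [118, 174, 221], [53, 74, 101], [43, 59, 78], [78, 82, 86], [57, 57, 56], [51, 51, 49]]
```

```bash
python3 - <<'E'
from h import *
s=manip.read_state()
print(atz('wrist',(285,147),65,s),atz('wrist',(340,147),65,s))
E
python3 -m inch '[{"gripper":0,"dx":-0.005,"dy":0.0005,"dz":0,"wx":0,"wy":0,"wz":0},{"gripper":0,"dx":-0.009,"dy":0.0009,"dz":0,"wx":0,"wy":0,"wz":0},{"gripper":0,"dx":-0.013,"dy":0.0013,"dz":0,"wx":0,"wy":0,"wz":0},{"gripper":0,"dx":-0.013,"dy":0.0013,"dz":0,"wx":0,"wy":0,"wz":0},{"gripper":0,"dx":-0.013,"dy":0.0013,"dz":0,"wx":0,"wy":0,"wz":0}]'
python3 -m inch '[{"gripper":0,"dx":0,"dy":0,"dz":0.01,"wx":0,"wy":0,"wz":0},{"gripper":0.9,"dx":0,"dy":0,"dz":0.04,"wx":0,"wy":0,"wz":0},{"gripper":0.9,"dx":-0.02,"dy":0.002,"dz":0.04,"wx":0,"wy":0,"wz":0},{"gripper":0.9,"dx":-0.048,"dy":0.004,"dz":0.04,"wx":0,"wy":0,"wz":0},{"gripper":0.9,"dx":-0.048,"dy":0.004,"dz":0.04,"wx":0,"wy":0,"wz":0}]'
python3 -m inch '[{"gripper":0.9,"dx":0,"dy":0,"dz":0,"wx":0,"wy":0,"wz":0},{"gripper":0.9,"dx":0,"dy":0,"dz":0,"wx":0,"wy":0,"wz":0},{"gripper":0.9,"dx":0,"dy":0,"dz":0,"wx":0,"wy":0,"wz":0},{"gripper":0.9,"dx":0,"dy":0,"dz":0,"wx":0,"wy":0,"wz":0},{"gripper":0.9,"dx":0,"dy":0,"dz":0,"wx":0,"wy":0,"wz":0}]'
python3 - <<'E'
from h import *
s,im=snap('wrist','w8.png'); print(s['eef_pos'],s['finger_gap'])
np.save('s8.npy',s,allow_pickle=True)
g=cv2.inRange(im,(120,180,215),(255,255,255)); n,l,st,ct=cv2.connectedComponentsWithStats(g)
i=[k for k in range(1,n) if st[k,4]>800]; print(st[i].tolist())
for v in range(80,245,20):
    r=np.where((g[v]>0)&(np.arange(640)>230)&(np.arange(640)<420))[0]
    if len(r): print(v,r.min(),r.max(),atz('wrist',(r.min(),v),65,s),atz('wrist',(r.max(),v),65,s))
E
```

```text
[567.6  49.2  65. ] [564.5  16.5  65. ]
clock: 15.03
eef_pos: [492.7, 37.9, 65.2]
eef_rot: [-3.141, -0.004, -0.096]
wrist_force: [-1.2, 0.5, 12.0]
finger_gap: 0.1
finger_force: 6.2
clock: 15.45
eef_pos: [440.4, 42.2, 103.9]
eef_rot: [3.142, 0.001, -0.096]
wrist_force: [-0.5, -0.3, -0.2]
finger_gap: 23.6
finger_force: 0.0
clock: 15.87
eef_pos: [443.8, 41.9, 103.3]
eef_rot: [3.142, 0.0, -0.096]
wrist_force: [0.6, -0.4, -1.1]
finger_gap: 57.0
finger_force: 0.0
[443.83422188  41.89652028 103.316408  ] 57.045178482532464
[[277, 69, 79, 129, 6171]]
80 277 308 [547.3  58.5  65. ] [545.3  37.5  65. ]
100 278 307 [534.4  59.5  65. ] [532.5  39.5  65. ]
120 278 308 [521.1  61.3  65. ] [519.1  40.3  65. ]
140 279 308 [507.2  62.4  65. ] [505.2  41.7  65. ]
160 280 308 [492.9  63.6  65. ] [490.9  43.2  65. ]
180 281 351 [477.9  64.8  65. ] [472.9  12.9  65. ]
```

View pics/w8.png

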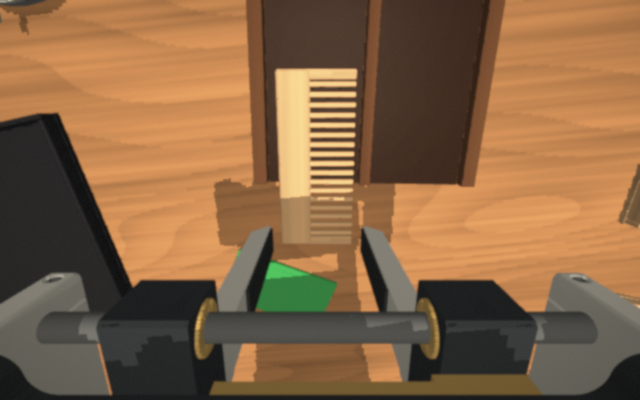

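The comb overhangs well: rear at row 69, front end at row 243 between the open fingers, stand edge at row 184. I grip it.

```bash

python3 -m inch '[{"gripper":0.9,"dx":0,"dy":-0.0015,"dz":0,"wx":0,"wy":0,"wz":0},{"gripper":0.9,"dx":0,"dy":-0.0015,"dz":0,"wx":0,"wy":0,"wz":0},{"gripper":0.9,"dx":0,"dy":-0.0015,"dz":0,"wx":0,"wy":0,"wz":0},{"gripper":0.9,"dx":0,"dy":-0.0015,"dz":0,"wx":0,"wy":0,"wz":0},{"gripper":0.9,"dx":0,"dy":-0.0015,"dz":0,"wx":0,"wy":0,"wz":0}]'
python3 -m inch '[{"gripper":0.9,"dx":0,"dy":0,"dz":-0.02,"wx":0,"wy":0,"wz":0},{"gripper":0.9,"dx":0,"dy":0,"dz":-0.04,"wx":0,"wy":0,"wz":0},{"gripper":0.9,"dx":0,"dy":0,"dz":-0.0445,"wx":0,"wy":0,"wz":0},{"gripper":0.9,"dx":0,"dy":0,"dz":-0.0445,"wx":0,"wy":0,"wz":0},{"gripper":0.45,"dx":0,"dy":0,"dz":-0.0445,"wx":0,"wy":0,"wz":0}]' 20
python3 -m inch '[{"gripper":0.45,"dx":0,"dy":0,"dz":0,"wx":0,"wy":0,"wz":0},{"gripper":0.45,"dx":0,"dy":0,"dz":0,"wx":0,"wy":0,"wz":0},{"gripper":0.45,"dx":0,"dy":0,"dz":0,"wx":0,"wy":0,"wz":0},{"gripper":0.45,"dx":0,"dy":0,"dz":0,"wx":0,"wy":0,"wz":0},{"gripper":0.45,"dx":0,"dy":0,"dz":0,"wx":0,"wy":0,"wz":0}]' 25
```

```text
clock: 16.33
eef_pos: [443.5, 40.5, 103.5]
eef_rot: [3.142, -0.0, -0.096]
wrist_force: [-0.2, -1.2, 0.1]
finger_gap: 84.5
finger_force: 0.0
clock: 16.75
eef_pos: [443.8, 40.5, 59.5]
eef_rot: [3.142, -0.0, -0.096]
wrist_force: [1.1, 0.4, 0.7]
finger_gap: 81.0
finger_force: 0.0
clock: 17.17
eef_pos: [443.7, 40.5, 59.3]
eef_rot: [-3.142, -0.001, -0.096]
wrist_force: [-0.3, 0.2, 0.6]
finger_gap: 55.3
finger_force: 24.9
```

```bash

python3 -m inch '[{"gripper":0.45,"dx":0,"dy":0,"dz":0.005,"wx":0,"wy":0,"wz":0},{"gripper":0.45,"dx":0,"dy":0,"dz":0.015,"wx":0,"wy":0,"wz":0},{"gripper":0.45,"dx":0,"dy":0,"dz":0.03,"wx":0,"wy":0,"wz":0},{"gripper":0.45,"dx":0,"dy":0,"dz":0.05,"wx":0,"wy":0,"wz":0},{"gripper":0.45,"dx":0,"dy":0,"dz":0.06,"wx":0,"wy":0,"wz":0}]'
python3 - <<'E'
from h import *
im=cv2.imread('pics/top0.png'); m=cv2.inRange(im,(0,0,0),(75,75,75)); m[:150]=0;m[260:]=0;m[:,:160]=0;m[:,240:]=0
r=cv2.minAreaRect(cv2.findNonZero(m)); print(r)
w=np.array([atz('top',p,20)[:2] for p in cv2.boxPoints(r)]);print(w.tolist(),w.mean(0))
s=np.load('s8.npy',allow_pickle=True).item(); print('w8 corner',atz('wrist',(57,114),20,s),atz('wrist',(42,116),20,s),atz('wrist',(130,290),20,s))
E
```

```text
clock: 17.58
eef_pos: [444.2, 40.5, 121.6]
eef_rot: [-3.141, -0.003, -0.096]
wrist_force: [0.4, -0.6, 0.7]
finger_gap: 55.1
finger_force: 24.9
((201.7032470703125, 204.06484985351562), (60.724143981933594, 42.546852111816406), 87.1375961303711)
[[530.3, 420.2], [541.8, 266.4], [322.4, 243.4], [311.3, 394.2]] [426.45 331.05]
w8 corner [543.4 252.7  20. ] [543.  265.9  20. ] [370.6 236.9  20. ]
```

```bash

python3 -m inch '[{"gripper":0.45,"dx":-0.005,"dy":0.015,"dz":0,"wx":0,"wy":0,"wz":0.5},{"gripper":0.45,"dx":-0.011,"dy":0.045,"dz":0,"wx":0,"wy":0,"wz":2},{"gripper":0.45,"dx":-0.018,"dy":0.08,"dz":0,"wx":0,"wy":0,"wz":4},{"gripper":0.45,"dx":-0.025,"dy":0.115,"dz":0,"wx":0,"wy":0,"wz":6},{"gripper":0.45,"dx":-0.032,"dy":0.15,"dz":0,"wx":0,"wy":0,"wz":8}]'
python3 -m inch '[{"gripper":0.45,"dx":-0.007,"dy":0.035,"dz":0,"wx":0,"wy":0,"wz":1.5},{"gripper":0.45,"dx":-0.014,"dy":0.07,"dz":0,"wx":0,"wy":0,"wz":3},{"gripper":0.45,"dx":-0.021,"dy":0.1,"dz":0,"wx":0,"wy":0,"wz":3.5},{"gripper":0.45,"dx":-0.027,"dy":0.125,"dz":0,"wx":0,"wy":0,"wz":3.5},{"gripper":0.45,"dx":-0.029,"dy":0.136,"dz":0,"wx":0,"wy":0,"wz":3.5}]'
python3 -m inch '[{"gripper":0.45,"dx":0,"dy":0,"dz":-0.02,"wx":0,"wy":0,"wz":0},{"gripper":0.45,"dx":0,"dy":0,"dz":-0.045,"wx":0,"wy":0,"wz":0},{"gripper":0.45,"dx":0,"dy":0,"dz":-0.07,"wx":0,"wy":0,"wz":0},{"gripper":0.45,"dx":0,"dy":0,"dz":-0.08,"wx":0,"wy":0,"wz":0},{"gripper":0.45,"dx":0,"dy":0,"dz":-0.08,"wx":0,"wy":0,"wz":0}]'
python3 - <<'E'
from h import *
s,im=snap('wrist','w9.png'); print(s['eef_pos'],s['eef_rot'],s['finger_gap'])
A=lambda uv,z:atz('wrist',uv,z,s)[:2]
m=cv2.inRange(im,(120,180,215),(255,255,255)); n,l,st,ct=cv2.connectedComponentsWithStats(m)
i=max(range(1,n),key=lambda k:st[k,4]); x,y,w,h,a=st[i]; print(st[i],A((x,y),42),A((x+w,y),42))
d=cv2.inRange(im,(0,0,0),(75,75,75)); 
for v in(60,120,180):
    r=np.where(d[v]>0)[0]; print(v,r.min(),r.max(),A((r.min(),v),20),A((r.max(),v),20))
c=np.where(d[:200,200]>0)[0]; print(c.min(),A((200,c.min()),20))
E
```

```text
clock: 18.0
eef_pos: [411.0, 191.9, 119.6]
eef_rot: [-3.141, -0.001, 0.044]
wrist_force: [1.0, 0.6, -0.0]
finger_gap: 55.8
finger_force: 24.9
clock: 18.42
eef_pos: [381.6, 328.9, 119.3]
eef_rot: [-3.141, -0.0, 0.107]
wrist_force: [0.8, -0.0, -0.3]
finger_gap: 55.4
finger_force: 24.9
clock: 18.83
eef_pos: [381.8, 325.4, 37.3]
eef_rot: [3.14, 0.003, 0.104]
wrist_force: [0.1, 0.5, 0.5]
finger_gap: 55.6
finger_force: 24.9
[381.82897973 325.43502081  37.30378568] [3.1396976  0.0031777  0.10401261] 55.62809371220913
[ 262   56  101  154 9369] [487.6 365.2] [493.1 311.6]
60 192 434 [484.1 411. ] [499.2 265.8]
120 199 428 [449.3 407. ] [464.3 262.1]
180 206 422 [410.4 402.6] [425.4 258. ]
0 [516.4 406.1]
```

The comb is centred over the tray to within about 2 mm. I lower it.

```bash

python3 -m inch '[{"gripper":0.45,"dx":0,"dy":0,"dz":-0.008,"wx":0,"wy":0,"wz":0},{"gripper":0.45,"dx":0,"dy":0,"dz":-0.016,"wx":0,"wy":0,"wz":0},{"gripper":0.45,"dx":0,"dy":0,"dz":-0.022,"wx":0,"wy":0,"wz":0},{"gripper":0.45,"dx":0,"dy":0,"dz":-0.027,"wx":0,"wy":0,"wz":0},{"gripper":0.45,"dx":0,"dy":0,"dz":-0.029,"wx":0,"wy":0,"wz":0}]'
python3 -m inch '[{"gripper":0.45,"dx":0,"dy":0,"dz":-0.001,"wx":0,"wy":0,"wz":0},{"gripper":0.45,"dx":0,"dy":0,"dz":-0.002,"wx":0,"wy":0,"wz":0},{"gripper":0.45,"dx":0,"dy":0,"dz":-0.003,"wx":0,"wy":0,"wz":0},{"gripper":0.45,"dx":0,"dy":0,"dz":-0.003,"wx":0,"wy":0,"wz":0},{"gripper":0.45,"dx":0,"dy":0,"dz":-0.003,"wx":0,"wy":0,"wz":0}]' 12
```

```text
clock: 19.3
eef_pos: [382.3, 326.3, 9.3]
eef_rot: [3.141, 0.001, 0.104]
wrist_force: [0.1, -0.7, -0.8]
finger_gap: 55.6
finger_force: 24.9
clock: 19.72
eef_pos: [382.6, 326.5, 7.1]
eef_rot: [-3.141, -0.0, 0.104]
wrist_force: [0.6, -1.0, -0.1]
finger_gap: 55.9
finger_force: 12.0
```

```bash

python3 -m inch '[{"gripper":0.45,"dx":0,"dy":0,"dz":-0.0006,"wx":0,"wy":0,"wz":0},{"gripper":0.45,"dx":0,"dy":0,"dz":-0.0012,"wx":0,"wy":0,"wz":0},{"gripper":0.45,"dx":0,"dy":0,"dz":-0.0018,"wx":0,"wy":0,"wz":0},{"gripper":0.45,"dx":0,"dy":0,"dz":-0.0022,"wx":0,"wy":0,"wz":0},{"gripper":0.45,"dx":0,"dy":0,"dz":-0.0022,"wx":0,"wy":0,"wz":0}]' 4
python3 -m inch '[{"gripper":0.6,"dx":0,"dy":0,"dz":0,"wx":0,"wy":0,"wz":0},{"gripper":0.65,"dx":0,"dy":0,"dz":0,"wx":0,"wy":0,"wz":0},{"gripper":0.7,"dx":0,"dy":0,"dz":0,"wx":0,"wy":0,"wz":0},{"gripper":0.73,"dx":0,"dy":0,"dz":0,"wx":0,"wy":0,"wz":0},{"gripper":0.73,"dx":0,"dy":0,"dz":0,"wx":0,"wy":0,"wz":0}]'
python3 -m inch '[{"gripper":0.73,"dx":0,"dy":0,"dz":0.01,"wx":0,"wy":0,"wz":0},{"gripper":0.73,"dx":0,"dy":0,"dz":0.03,"wx":0,"wy":0,"wz":0},{"gripper":0.73,"dx":0,"dy":0,"dz":0.07,"wx":0,"wy":0,"wz":0},{"gripper":0.73,"dx":0,"dy":0,"dz":0.11,"wx":0,"wy":0,"wz":0},{"gripper":0.73,"dx":0,"dy":0,"dz":0.13,"wx":0,"wy":0,"wz":0}]'
python3 - <<'E'
from h import *
s,im=snap('wrist','w10.png'); print(s['eef_pos'],s['clock'])
A=lambda uv,z:atz('wrist',uv,z,s)[:2]
m=cv2.inRange(im[:260],(110,165,195),(255,255,255)); n,l,st,ct=cv2.connectedComponentsWithStats(m)
i=max(range(1,n),key=lambda k:st[k,4]); r=cv2.minAreaRect(np.argwhere(l==i)[:,::-1].astype(np.int32)); print(st[i]); print([A(p,10).tolist() for p in cv2.boxPoints(r)])
t,im=snap('top','topend.png')
old=cv2.imread('pics/top0.png')
for n,(u,v) in dict(case=(225,136),bowl=(369,138)).items():
    print(n,np.abs(im[v-20:v+20,u-20:u+20].astype(int)-old[v-20:v+20,u-20:u+20]).mean())
E
```

```text
clock: 20.13
eef_pos: [382.6, 326.5, 5.2]
eef_rot: [-3.142, -0.0, 0.104]
wrist_force: [-2.2, -2.0, 8.2]
finger_gap: 55.9
finger_force: 8.1
clock: 20.55
eef_pos: [382.9, 327.1, 5.3]
eef_rot: [-3.14, -0.001, 0.105]
wrist_force: [0.2, 3.6, 6.0]
finger_gap: 68.6
finger_force: 2.9
clock: 20.97
eef_pos: [383.2, 326.9, 139.5]
eef_rot: [-3.14, -0.004, 0.104]
wrist_force: [0.1, 0.2, 1.0]
finger_gap: 68.7
finger_force: 0.0
[383.2369602  326.87330191 139.47488833] 20.9667
[ 287   82   56   95 3206]
[[487.1, 366.6], [494.0, 313.4], [403.3, 299.2], [395.7, 356.9]]
case 0.3614583333333333
bowl 0.32479166666666665
```

```bash
python3 -c "
from cell import manip
print(manip.sign_off())"
```

```text
the job is handed in; nothing more can be done
None
```

I laid the mirror flat and face up in the wooden dish, then the comb flat and face up in the black tray, and let go of both. The case and bowl were unmoved, and I handed the job in at about 21 s; no verdict came back.

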